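Make up a sauce pack on the sprung portion scale

ROBOT

A 7-joint arm with a two-finger parallel gripper is mounted at the origin on the work surface. World frame = base frame: x ahead of the robot, y to its left, z up, the work surface at z = 0. Lengths are in m, angles in rad, forces in N, time in s.
With the tool pointing down it reaches from about 0.425 to 0.925 m from the base axis. Payload 6.8 kg.
Tool frame: the origin (TCP) lies on the centre line of the jaws, within the pads' length; the fingertips stand 8 mm ahead of it and the grasp point (between the pads) lies 11 mm behind it (bot.tips_ahead is the distance from the TCP to the fingertips, in m); z points along the fingers, y is the line along which they close (so a half turn about z gives the same grasp; the last joint's range is limited). The gripper opens to 85 mm and grips with 20 to 120 N. Pads are 22 mm wide; open, the fingers measure 114 mm over their backs; the gripper's body (76 mm by 85 mm) begins 54 mm behind the grasp point. The pads swing forward as they close: fully open they stand 13 mm farther back than shut.
Start: joints at [1.042, 0.477, 0.022, 1.555, -0.011, 1.109, -0.083], TCP at [0.276, -0.616, 0.239] pointing down, gripper open.
Joint ranges: [-2.96, 2.96], [-0.34, 2.1], [-1.41, 1.46], [0.24, 2.44], [-1.37, 4.51], [0.17, 1.92], [-2.96, 2.96]. Speed limits (rad/s): [2.39, 2.39, 3.14, 3.14, 3.14, 3.14, 3.14].

INTERFACE

Orientations are given as a unit quaternion [w, x, y, z].
In Python, from station import bot gives the robot as it stands.
- The arm moves only by the tool send_rows, never from a script. Its argument "deltas" is text: rows parted by semicolons, each of 4 numbers parted by spaces: the shift along the tool's x, y, z in m, then the turn about the tool's z in degrees. In form: x y z spin; .... A call has 1 to 5 rows; each row is the pose to reach, as a shift and turn from the pose commanded when the call began, along the tool's axes at that moment; what a row does not reach only later rows make up. A row lasts 1/10 s, in which the tool goes at most 50 mm and 8.59 degrees, less where a joint would pass 70% of its speed; a pose out of reach is approached as far as the arm can. A call with a gripper value outside its range is refused whole. "claw" is the opening, from 0 (shut) to 1 (fully open), set as the call begins (left out, the last holds). The fingers move at their own pace and stop on an object; "force" is the grip in N (left out, the last holds). Time passes only in rows, so rows that repeat a pose let the fingers close. It gives the time, the measured TCP pose, the force, the opening and the grip force at its end, in the units of the state.
- bot.get_obs(): the state, without advancing time (a new reading comes with each control period).
- bot.read_camera(name): name is "scene" or "top" or "wrist"; returns a dict with "img" (420x560x3 uint8, red, green, blue), "depth" (420x560 float32, m along the optical axis (not along the pixel's ray), 0 where there is no reading), "fx", "fy", "cx", "cy" (pixels), "camera_from_world" (4x4, takes a point from world to camera coordinates). Camera axes: x right, y up, looking along -z (the intrinsics and any distortion apply to the point x, -y, -z); pixel columns grow to the right and rows downward; lengths in m; the calibration is good to about 2 mm. A picture is of the moment at which its call begins.
- bot.hand_in(): hands the job in; it is judged then, once.
Trained networks look in a picture, given as the dict that the camera call returned (one of the last four; its "shot" number tells which), for a name from the list of things; names that differ only in an ending like _2 or _b are one class to them, and where a whole thing is asked for, a point or a joint stands for the part that bears it (a point fixed in the world has none). Each returns a list of dicts, best first, with "confidence" (0 to 1); they miss things now and then, are a little off and sometimes report something else, mostly with a low value. They report only what shows in the picture. A call takes as long as a camera call.
- bot.masks_of(picture, query): "mask" (420x560 bool, what is visible of it).
- bot.landmark_of(picture, query): "xyz" ([x, y, z] in m, in world coordinates, good to about 4 mm: a listed point, or the origin of a listed thing).
The state is a dict: "t": time; "q": joint angles; "joint_vel": joint speeds; "joint_torque": joint torques, N m; "eef_pos": TCP position; "tool_rot": TCP orientation; "contact_force": force on the tool from outside, world axes, zero at the start; "torque": the same for the moment, N m; "gripper_width": opening from 0.0 (shut) to 1.0 (fully open); "grasp_force": force on a finger pad.
Only numpy, scipy, OpenCV 4.12 (cv2) and the standard library are available. Lean on these libraries where they do the work, as an engineer would, in place of code of your own. Each camera call takes 0.05 s, during which the arm holds its last target. There are 200 camera calls.

TASK

Move sauce jars from the baking sheet to the portion scale one at a time, each seated fully down and upright in a pocket of the white insert, until the red pointer has sunk into the green band, then stop and leave the other jars standing on the sheet. The insert has slid off its place in the pan, so feel for the pocket gently: do not drop or force a jar in, do not push the pan down to its stop, tilt no jar, and leave the green band and the other things on the table alone.

Things in the scene. Friction and masses are not known exactly. Their poses are not given: they have to be found in the camera images.
- scale: white portion scale standing fixed on the table; base 150 x 360 x 30 mm. Origin: on the table under the centre of the pan; x across the pan, y along the row of pockets, z up. A white column (34 x 18 mm, top 140 mm above the table) stands 178 mm from the origin towards +y and carries the green marker clip.
- pan: sprung steel pan, 124 x 288 mm, which sinks straight down with load and does not tilt. Origin: centre of the top of its floor, about 90 mm above the table when empty; it can sink 50 mm from there to its stop; spring about 0.147 N per mm (each jar sinks it 9 to 11 mm). In it lies the white insert.
- band (a point): middle of the green band, a stiff clip 40 x 24 mm and 12 mm high on the column; its height differs each time (two or three jars are needed) and it is not to be shifted
- pointer (a point): tip of the red pointer that goes down with the pan; 12 mm above the pan floor, at the column. It stands in the band when its height is within 6 mm of band.
- pocket_a (a point): nominal centre of the round pocket at the -y end, on top of the pan floor, fixed to the pan; pockets 78 mm apart. Each is 52.5 mm in diameter and goes through the white insert plate (92 x 250 mm, 12 mm thick) down to the pan floor.
- pocket_b (a point): nominal centre of the round pocket in the middle, on top of the pan floor, fixed to the pan; pockets 78 mm apart. The insert has play and is not measured: it has slid 3 to 10 mm towards the +x side of the pan and up to 7 mm either way in y (all pockets alike, not turned), held by friction that takes about 6 N sideways to shift.
- pocket_c (a point): nominal centre of the round pocket at the +y end, next to the column, on top of the pan floor, fixed to the pan; pockets 78 mm apart
- sheet: aluminium baking sheet, fixed, 270 x 270 mm with a rim 12 mm high; its floor is 4 mm above the table. Origin: centre of the underside.
- jar1: sealed amber sauce jar, 135 to 165 g, 58 mm high, rigid: straight body 50 mm in diameter from 0 to 40 mm with a 1.5 mm chamfer at the foot, black lid 54 mm in diameter from 40 to 58 mm with a white paper disc on top. Origin: centre of the underside, z up.
- jar2: sealed amber sauce jar, 135 to 165 g, 58 mm high, rigid: straight body 50 mm in diameter from 0 to 40 mm with a 1.5 mm chamfer at the foot, black lid 54 mm in diameter from 40 to 58 mm with a white paper disc on top. Origin: centre of the underside, z up.
- jar3: sealed amber sauce jar, 135 to 165 g, 58 mm high, rigid: straight body 50 mm in diameter from 0 to 40 mm with a 1.5 mm chamfer at the foot, black lid 54 mm in diameter from 40 to 58 mm with a white paper disc on top. Origin: centre of the underside, z up.
- jar4: sealed amber sauce jar, 135 to 165 g, 58 mm high, rigid: straight body 50 mm in diameter from 0 to 40 mm with a 1.5 mm chamfer at the foot, black lid 54 mm in diameter from 40 to 58 mm with a white paper disc on top. Origin: centre of the underside, z up.
- spare_lid: loose orange lid, 52 dia x 14 high, lying in the middle of the sheet; bystander
- bowl: black plastic bowl, 130 dia x 50 high; bystander
- sauce_bottle: yellow bottle with red cap, 60 dia x 170 high; bystander
- spray_bottle: white bottle with blue cap, 66 dia x 190 high; bystander
- spoon: steel spoon lying flat, bystander
- tape_roll: white roll, 70 dia x 40 high; bystander

How it is judged:
By the outcome, as a careful person would: the job done as asked, in the order asked, and still so for the second after the job is handed in, with the robot touching nothing.
It also fails if it takes over 72 s, if anything falls off the work surface, if the arm or the gripper's body presses on something with over 40 N, if the wrist force passes 120 N, or if a joint passes its speed limit or range.

## Working session

There is one attempt and no reset: what is moved stays moved. The work goes in short steps, Python scripts to look and compute and a tool call to move; the robot and the scene stay as the last step left them, time stands still between calls to the robot, and variables do not carry over. Pictures are saved under pics/ and viewed, at most 10 in all, crops included, and the job is handed in when it is done.

Besides the shell and the picture viewer there is one more tool, called after "Emit:" as name(argument=value, ...) on one line, values as JSON. send_rows: Moves the arm, as the interface text tells. Its arguments: {"type":"object","properties":{"deltas":{"type":"string"},"claw":{"type":"number"},"force":{"type":"number"}},"required":["deltas"]}

```bash
mkdir -p pics; cat > h.py <<'E'
import numpy as np, cv2
from station import bot
def world(p,u,v,d):
    c=np.array([(u-p['cx'])/p['fx']*d,-(v-p['cy'])/p['fy']*d,-d,1.0])
    return (np.linalg.inv(p['camera_from_world'])@c)[:3]
def cloud(p,m=None):
    d=p['depth']; vv,uu=np.nonzero((d>0)&(m if m is not None else True))
    z=d[vv,uu]; c=np.stack([(uu-p['cx'])/p['fx']*z,-(vv-p['cy'])/p['fy']*z,-z,np.ones_like(z)])
    return (np.linalg.inv(p['camera_from_world'])@c)[:3].T
def proj(p,X):
    c=p['camera_from_world']@np.append(X,1); return p['cx']+p['fx']*c[0]/-c[2], p['cy']+p['fy']*(-c[1])/-c[2]
def save(p,n): cv2.imwrite('pics/'+n,p['img'][:,:,::-1])
E
python3 - <<'E'
from h import *
np.set_printoptions(precision=4,suppress=True)
o=bot.get_obs(); print({k:o[k] for k in ['t','eef_pos','tool_rot','contact_force','gripper_width']})
ims=[]
for n in ['top','scene']:
    p=bot.read_camera(n); ims.append(p['img'])
    for q in ['jar1','scale','pan','band','pointer','pocket_a','pocket_b','pocket_c','sheet','spare_lid','bowl','sauce_bottle','spray_bottle','spoon','tape_roll']:
        for r in bot.landmark_of(p,q)[:5]:
            if r['confidence']>.3: print(n,q,np.array(r['xyz']),round(r['confidence'],2))
cv2.imwrite('pics/a.png',cv2.resize(np.vstack(ims),(560,840))[:,:,::-1][:420]); cv2.imwrite('pics/b.png',ims[1][:,:,::-1])
E
```

```text
{'t': 0.0, 'eef_pos': array([ 0.2755, -0.6156,  0.2383]), 'tool_rot': array([-0.0009,  0.9779,  0.2089, -0.0002]), 'contact_force': array([-0.2689,  0.5312,  0.5002]), 'gripper_width': 0.9993256967174242}
top jar1 [ 0.6157 -0.1542  0.0069] 0.87
top jar1 [ 0.4931 -0.1364  0.0057] 0.82
top jar1 [ 0.3618  0.4059 -0.0009] 0.74
top jar1 [ 0.48   -0.2677  0.0013] 0.68
top scale [0.5191 0.2115 0.0017] 0.81
top scale [ 0.7674 -0.2487 -0.0031] 0.35
top pan [0.5226 0.2108 0.0893] 0.92
top pan [0.5175 0.2899 0.087 ] 0.33
top pointer [0.4975 0.3899 0.1012] 0.65
top pointer [0.5238 0.2079 0.0925] 0.43
top pointer [ 0.5511 -0.2057  0.0091] 0.39
top pocket_a [0.5223 0.2095 0.0895] 0.8
top pocket_a [0.5164 0.2919 0.0895] 0.77
top pocket_a [0.5345 0.1361 0.0895] 0.59
top pocket_b [0.5223 0.2095 0.0895] 0.8
top pocket_b [0.5164 0.2919 0.0895] 0.77
top pocket_b [0.5345 0.1361 0.0895] 0.59
top pocket_c [0.5223 0.2095 0.0895] 0.8
top pocket_c [0.5164 0.2919 0.0895] 0.77
top pocket_c [0.5345 0.1361 0.0895] 0.59
top sheet [ 0.5481 -0.2112 -0.0033] 0.84
top spare_lid [ 0.552  -0.2088  0.0057] 0.71
top spare
[... 1076 characters left out ...]
et_b [0.5237 0.2124 0.0826] 0.64
scene pocket_b [ 0.5272  0.2099 -0.0037] 0.34
scene pocket_c [0.5166 0.2876 0.088 ] 0.96
scene pocket_c [0.529  0.1337 0.091 ] 0.87
scene pocket_c [0.5237 0.2124 0.0826] 0.64
scene pocket_c [ 0.5272  0.2099 -0.0037] 0.34
scene sheet [ 0.5491 -0.2098 -0.0033] 0.83
scene sheet [0.5166 0.2878 0.0886] 0.68
scene spare_lid [ 0.5523 -0.2135  0.0053] 0.59
scene spare_lid [ 0.5469 -0.2133  0.0009] 0.37
scene bowl [ 0.7755 -0.0215  0.0034] 0.6
scene sauce_bottle [ 0.7636 -0.15    0.0012] 0.9
scene spray_bottle [0.7621 0.1691 0.0028] 0.9
scene spray_bottle [0.5273 0.2092 0.0004] 0.63
scene spoon [0.3634 0.4049 0.0012] 0.94
scene tape_roll [ 0.7645 -0.2537 -0.0019] 0.97
```

View pics/a.png

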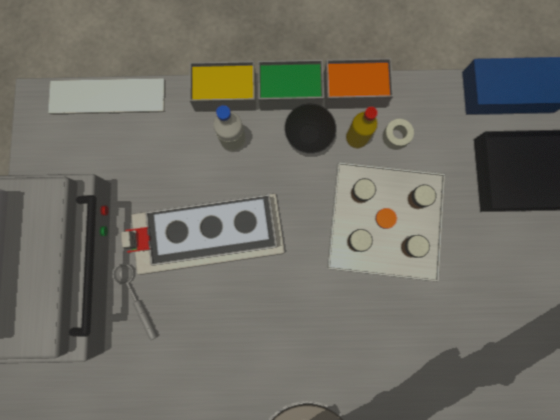

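View pics/b.png

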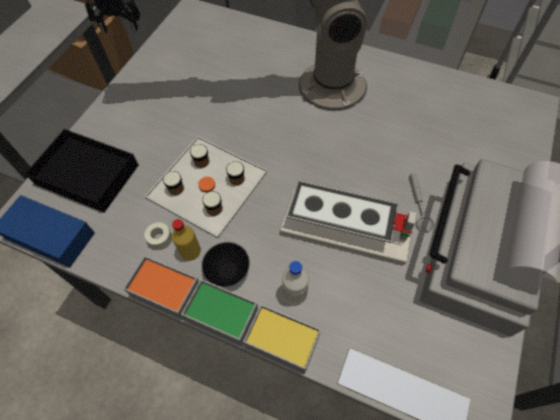

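The top view shows the scale at about (210,235), with the column and red pointer to the left at (135,240). The sheet has four jars at (364,190), (425,196), (361,240) and (417,246), and the orange lid at (386,218). Next I'll get disc and pocket positions from my own geometry.

```bash
cat > meas.py <<'E'
from h import *
np.set_printoptions(precision=4,suppress=True)
def onplane(p,u,v,z):
    # intersect pixel ray with plane
    a=world(p,u,v,1.0); C=np.linalg.inv(p['camera_from_world'])[:3,3]
    s=(z-C[2])/(a[2]-C[2]); return C+s*(a-C)
def jars(p,cs,z=0.062):
    # centroid of bright disc near each approx jar centre
    g=cv2.cvtColor(p['img'],cv2.COLOR_RGB2GRAY)
    P=cloud(p)
    for c in cs:
        m=(np.hypot(P[:,0]-c[0],P[:,1]-c[1])<.042)&(P[:,2]>z-.008)&(P[:,2]<z+.008)
        q=P[m]; 
        if len(q)>5:
            (x,y),r=cv2.minEnclosingCircle((q[:,:2]*1000).astype(np.float32)); print('jar',c,'mean',q.mean(0),'circ',x,y,r,len(q))
def pockets(p,ztop=.102,show=None,cs=None):
    g=cv2.cvtColor(p['img'],cv2.COLOR_RGB2GRAY); out=[]
    for c in cs:
        u0,v0=proj(p,[c[0],c[1],ztop]); 
        rr=np.hypot(*(np.array(proj(p,[c[0]+.026,c[1],ztop]))-[u0,v0]))
        pts=[]
        for a in np.linspace(0,2*np.pi,72,endpoint=False):
            rs=np.arange(.6*rr,1.5*rr,.25)
            xs=(u0+rs*np.cos(a)).astype(np.float32)[None]; ys=(v0+rs*np.sin(a)).astype(np.float32)[None]
            pr=cv2.GaussianBlur(cv2.remap(g,xs,ys,cv2.INTER_LINEAR).astype(np.float32),(5,1),0)[0]
            i=np.argmax(np.gradient(pr)); 
            if np.gradient(pr)[i]>3: pts.append(onplane(p,xs[0,i],ys[0,i],ztop)[:2])
        pts=np.array(pts)*1000
        if len(pts)<12: print('few'); continue
        for _ in range(4):
            A=np.c_[2*pts,np.ones(len(pts))]; s=np.linalg.lstsq(A,(pts**2).sum(1),rcond=None)[0]
            r=np.sqrt(s[2]+s[0]**2+s[1]**2); e=np.abs(np.hypot(*(pts-s[:2]).T)-r); pts2=pts[e<max(1.,2*np.median(e))]
            pts=pts2 if len(pts2)>12 else pts
        print('pocket',s[:2],'r',r,'n',len(pts),'rms',e.std()); out.append(s[:2])
    return np.array(out)
E
cat > m1.py <<'E'
from meas import *
print('tips',bot.tips_ahead)
J=[(.616,-.151),(.494,-.137),(.481,-.269),(.598,-.291)]
for n in ['top','scene']:
    p=bot.read_camera(n); print(n); jars(p,J)
    o=pockets(p,cs=[(.53,.135),(.523,.21),(.517,.289)])
    if len(o)==3: d=o[2]-o[0]; print('spacing',np.hypot(*d),'ydir',np.degrees(np.arctan2(d[1],d[0])))
    for q in ['pan','insert','pointer','band']:
        try: r=bot.masks_of(p,q)
        except Exception as e: print(q,e); continue
        if r and q=='pan':
            P=cloud(p,r[0]['mask']); print('zhist',np.histogram(P[:,2],bins=np.arange(.08,.13,.004)))
            T=P[(P[:,2]>.08)]; print(cv2.minAreaRect((T[:,:2]*1000).astype(np.float32)))
    P=cloud(p); m=(np.hypot(P[:,0]-.499,P[:,1]-.388)<.04)&(P[:,2]>.03)
    d=p['depth']; uv=np.argwhere(d>0)[m]; col=p['img'][uv[:,0],uv[:,1]].astype(int); Q=P[m]
    for nm,s in [('red',(col[:,0]>120)&(col[:,1]<70)),('green',(col[:,1]>col[:,0]+30)&(col[:,1]>col[:,2]+20)),('white',col.min(1)>110)]:
        if s.sum(): print(nm,s.sum(),Q[s].mean(0),Q[s].min(0),Q[s].max(0))
E
python3 m1.py
```

```text
tips 0.008
top
jar (0.616, -0.151) mean [ 0.6161 -0.1495  0.0629] circ 617.205810546875 -150.868408203125 27.50490951538086 405
jar (0.494, -0.137) mean [ 0.4947 -0.1356  0.0629] circ 494.9241027832031 -136.32479858398438 27.073177337646484 422
jar (0.481, -0.269) mean [ 0.4787 -0.2671  0.0629] circ 479.0313720703125 -268.673095703125 27.48935317993164 442
jar (0.598, -0.291) mean [ 0.5983 -0.2912  0.0628] circ 599.7359008789062 -292.111083984375 27.70235824584961 413
pocket [538.5528 132.6489] r 25.745785079343484 n 72 rms 0.21047945168206184
pocket [528.7171 209.9305] r 25.584651054869433 n 72 rms 0.23251235920783647
pocket [519.1424 287.1034] r 25.627153192169004 n 72 rms 0.23518448893072436
spacing 155.6693874385375 ydir 97.16282434136818
zhist (array([   2,  603, 2113,  634,  961, 2637,  189,    1,    0,    0,    0,
          0]), array([0.08 , 0.084, 0.088, 0.092, 0.096, 0.1  , 0.104, 0.108, 0.112,
       0.116, 0.12 , 0.124, 0.128]))
((521.0289306640625, 233.3340606689453), (124.50971221923828, 332.09124755859375), 7.220183849334717)
insert it knows: band, bowl, jar, pan, pock
[... 944 characters left out ...]
g 155.5038768890181 ydir 97.1296361519015
zhist (array([   3,  247, 1074,  619,  646, 1493,  313,    3,    0,    0,    0,
          0]), array([0.08 , 0.084, 0.088, 0.092, 0.096, 0.1  , 0.104, 0.108, 0.112,
       0.116, 0.12 , 0.124, 0.128]))
((522.457763671875, 223.163330078125), (128.1433563232422, 314.1927185058594), 7.683882713317871)
insert it knows: band, bowl, jar, pan, pocket, pointer, sauce_bottle, scale, sheet, spare_lid, spoon, spray_bottle, tape_roll
red 143 [0.5043 0.3649 0.1018] [0.4788 0.3501 0.0972] [0.5291 0.3979 0.1075]
green 6 [0.5196 0.3949 0.0779] [0.517  0.3893 0.0739] [0.5207 0.3991 0.0809]
white 145 [0.5123 0.3894 0.0897] [0.485  0.3618 0.03  ] [0.5387 0.411  0.1445]
```

Emit:
send_rows(deltas="0.02 0 0 -8.5; 0.04 -0.02 0 -17; 0.06 -0.06 0 -25.5; 0.08 -0.1 0 -34; 0.1 -0.14 0 -42.5", claw=1, force=35)

```text
t: 2.5
eef_pos: [0.3098, -0.4458, 0.2393]
tool_rot: [0.0, 0.834, 0.552, -0.0]
contact_force: [0.4, 0.2, 0.5]
gripper_width: 0.998
grasp_force: 0.0
```

Both cameras agree on the pockets: a (538.7,132.5), b (529.0,209.6), c (519.4,286.9), with pan +y heading 97.15°. I'll go above the near jar at (0.495,-0.136). I'll centre it from two directions, which also shows the camera bias.

Emit:
send_rows(deltas="0.044 0.006 0 8.5; 0.088 0.012 0 17; 0.132 0.018 0 25.5; 0.176 0.024 0 34; 0.22 0.03 0 42.5")

```text
t: 3.0
eef_pos: [0.4222, -0.262, 0.2397]
tool_rot: [0.0, 0.972, 0.234, 0.0]
contact_force: [0.7, 0.2, -0.2]
gripper_width: 1.001
grasp_force: 0.0
```

Emit:
send_rows(deltas="0.03 -0.02 0.03 8.5; 0.06 -0.04 0.06 17.35; 0.09 -0.06 0.08 17.35; 0.1147 -0.0786 0.1 17.35; 0.1147 -0.0786 0.1 17.35")

```text
t: 3.5
eef_pos: [0.4878, -0.1355, 0.1371]
tool_rot: [-0.002, 0.996, 0.091, -0.001]
contact_force: [0.1, 0.3, 0.4]
gripper_width: 1.001
grasp_force: 0.0
```

```bash
cat > go.py <<'E'
from meas import *
def go(x,y,z,head=None,v=True):
    o=bot.get_obs(); w,a,b,c=o['tool_rot']; h=2*np.arctan2(b,a); d=np.array([x,y,z])-o['eef_pos']
    D=[d[0]*np.cos(h)+d[1]*np.sin(h), d[0]*np.sin(h)-d[1]*np.cos(h), -d[2]]
    hd=np.degrees(h); print('t',o['t'],'pos',o['eef_pos'],'head',hd,'w',o['gripper_width'],'| delta',np.array(D),'spin',None if head is None else (hd-head+180)%360-180, 'F',o['contact_force'])
E
python3 - <<'E'
from go import *
p=bot.read_camera('wrist'); save(p,'w1.png'); go(.4952,-.1359,.042,7.15); jars(p,[(.4952,-.1359)])
print(bot.get_obs()['q'])
E
```

```text
t 3.55 pos [ 0.4874 -0.1383  0.1382] head 10.295836452821446 w 0.9979751503181241 | delta [ 0.0081 -0.001   0.0962] spin 3.1458364528214418 F [-0.4916 -0.665  -0.2867]
jar (0.4952, -0.1359) mean [ 0.4968 -0.1363  0.063 ] circ 494.7673645019531 -136.67129516601562 27.152738571166992 5567
[ 0.3652  0.3462 -0.253   2.0319  0.1195  0.7793 -1.3499]
```

View pics/w1.png

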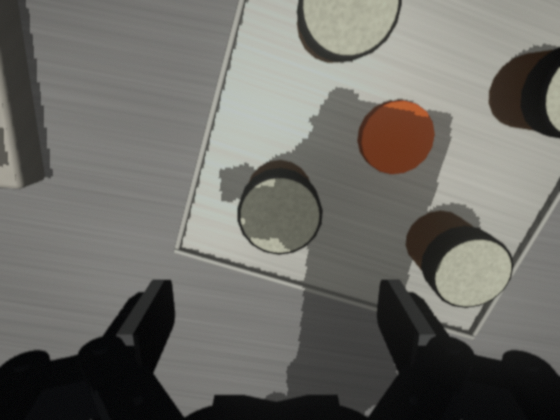

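The wrist view shows the target jar at (280,215), the orange lid at (397,135), and clear space for the fingers. Descending and gripping at the first heading.

Emit:
send_rows(deltas="0.0078 -0.0005 0.02 3.1; 0.0078 -0.0005 0.045 3.1; 0.0078 -0.0005 0.07 3.1; 0.0078 -0.0005 0.088 3.1; 0.0078 -0.0005 0.0962 3.1")

```text
t: 4.05
eef_pos: [0.494, -0.1404, 0.0423]
tool_rot: [0.0, 0.998, 0.059, -0.001]
contact_force: [-0.3, 0.7, 0.8]
gripper_width: 1.001
grasp_force: 0.0
```

Emit:
send_rows(deltas="0 0 0 0; 0 0 0 0; 0 0 0 0; 0 0 0 0", claw=0, force=20)

```text
t: 4.45
eef_pos: [0.4957, -0.1393, 0.0444]
tool_rot: [0.0, 0.998, 0.06, 0.001]
contact_force: [-1.5, 0.6, 6.1]
gripper_width: 0.619
grasp_force: 21.2
```

Emit:
send_rows(deltas="0 0 0 0; 0 0 0 0; 0 0 0 0", claw=1)

```text
t: 4.75
eef_pos: [0.4949, -0.139, 0.0432]
tool_rot: [0.0, 0.998, 0.06, 0.0]
contact_force: [-0.2, -1.1, -0.0]
gripper_width: 1.004
grasp_force: 0.0
```

Emit:
send_rows(deltas="0 0 0 -8.5; 0 0 0 -17; 0 0 0 -25.5; 0 0 0 -34; 0 0 0 -42.5")

```text
t: 5.25
eef_pos: [0.4948, -0.139, 0.043]
tool_rot: [-0.0, 0.907, 0.421, -0.0]
contact_force: [0.4, -1.2, -0.2]
gripper_width: 1.003
grasp_force: 0.0
```

Emit:
send_rows(deltas="0 0 0 -8.5; 0 0 0 -17; 0 0 0 -25.5; 0 0 0 -34; 0 0 0 -42.5")

```text
t: 5.75
eef_pos: [0.4948, -0.139, 0.043]
tool_rot: [-0.0, 0.693, 0.721, -0.0]
contact_force: [1.1, 0.3, 0.5]
gripper_width: 0.999
grasp_force: 0.0
```

```bash
python3 -c "
from go import *
go(.4957,-.1393,.042,97.15)"
```

```text
t 5.75 pos [ 0.4948 -0.139   0.043 ] head 92.26821038412663 w 0.9992419383621708 | delta [-0.0003  0.0009  0.001 ] spin -4.881789615873373 F [1.0838 0.3376 0.4949]
```

Emit:
send_rows(deltas="0 0 0.001 -4.9; 0 0 0.001 -4.9")

```text
t: 5.95
eef_pos: [0.4946, -0.1391, 0.0418]
tool_rot: [-0.0, 0.664, 0.748, 0.0]
contact_force: [0.4, -0.3, 0.9]
gripper_width: 1.004
grasp_force: 0.0
```

Emit:
send_rows(deltas="0 0 0 0; 0 0 0 0; 0 0 0 0; 0 0 0 0", claw=0)

```text
t: 6.35
eef_pos: [0.4951, -0.1389, 0.0424]
tool_rot: [0.0, 0.664, 0.748, -0.0]
contact_force: [-0.9, -1.0, 1.9]
gripper_width: 0.616
grasp_force: 20.9
```

Emit:
send_rows(deltas="0 0 0 0; 0 0 0 0; 0 0 0 0", claw=1)

```text
t: 6.65
eef_pos: [0.4948, -0.1389, 0.042]
tool_rot: [-0.0, 0.664, 0.748, -0.0]
contact_force: [-0.4, -0.4, -0.6]
gripper_width: 0.998
grasp_force: 0.0
```

Emit:
send_rows(deltas="0 0 -0.03 0; 0 0 -0.07 0; 0 0 -0.1 0; 0 0 -0.1 0; 0 0 -0.1 0")

```text
t: 7.15
eef_pos: [0.495, -0.1392, 0.1424]
tool_rot: [0.001, 0.664, 0.748, 0.0]
contact_force: [0.0, -0.4, -0.8]
gripper_width: 1.0
grasp_force: 0.0
```

```bash
python3 - <<'E'
from go import *
for n in ['wrist','top','scene']:
    p=bot.read_camera(n); print(n); jars(p,[(.4952,-.139)])
    r=sorted(bot.masks_of(p,'jar2'),key=lambda r:-r['confidence'])[:4]
go(.4948,-.139,.042,97.15)
E
```

```text
wrist
jar (0.4952, -0.139) mean [ 0.4938 -0.1374  0.0629] circ 493.86859130859375 -139.53057861328125 27.229978561401367 5185
top
jar (0.4952, -0.139) mean [ 0.4928 -0.1328  0.0629] circ 494.7740783691406 -138.4300079345703 26.737537384033203 312
scene
jar (0.4952, -0.139) mean [ 0.4978 -0.1384  0.0629] circ 496.3133850097656 -139.57618713378906 28.268341064453125 231
t 7.45 pos [ 0.4943 -0.1388  0.1411] head 96.83532894975055 w 0.997849668950474 | delta [-0.0003  0.0005  0.0991] spin -0.3146710502494443 F [ 0.0418 -0.8201 -0.2554]
```

Camera bias is within about 1 mm, so pocket c is at roughly (0.5191,0.2868). Gripping and lifting.

Emit:
send_rows(deltas="0 0.0003 0.03 0; 0 0.0003 0.07 0; 0 0.0003 0.094 0; 0 0.0003 0.0995 0; 0 0.0003 0.0995 0")

```text
t: 7.95
eef_pos: [0.4947, -0.1385, 0.0419]
tool_rot: [-0.001, 0.664, 0.748, -0.0]
contact_force: [0.0, -0.3, 0.2]
gripper_width: 1.003
grasp_force: 0.0
```

Emit:
send_rows(deltas="0 0 0 0; 0 0 0 0; 0 0 0 0; 0 0 0 0; 0 0 -0.003 0", claw=0, force=40)

```text
t: 8.45
eef_pos: [0.4954, -0.1391, 0.0464]
tool_rot: [0.001, 0.664, 0.748, 0.0]
contact_force: [-0.4, -0.1, -1.7]
gripper_width: 0.61
grasp_force: 42.0
```

Emit:
send_rows(deltas="0 0 -0.02 0; 0 0 -0.055 0; 0 0 -0.095 0; 0 0 -0.13 0; 0 0 -0.155 0")

```text
t: 8.95
eef_pos: [0.4957, -0.1389, 0.2035]
tool_rot: [0.001, 0.664, 0.748, 0.0]
contact_force: [0.9, -1.0, -1.2]
gripper_width: 0.608
grasp_force: 42.4
```

Emit:
send_rows(deltas="0.015 0.002 0 0; 0.04 0.006 0 0; 0.075 0.012 0 0; 0.115 0.02 0 0; 0.155 0.028 0 0")

```text
t: 9.45
eef_pos: [0.5035, 0.02, 0.1999]
tool_rot: [-0.0, 0.664, 0.748, -0.0]
contact_force: [0.6, 0.1, -1.1]
gripper_width: 0.613
grasp_force: 42.5
```

Emit:
send_rows(deltas="0.04 0.008 0 0; 0.08 0.016 0 0; 0.12 0.024 0 0; 0.155 0.032 0 0; 0.185 0.038 0 0")

```text
t: 9.95
eef_pos: [0.519, 0.2093, 0.1998]
tool_rot: [-0.001, 0.663, 0.749, -0.0]
contact_force: [0.7, 0.6, -2.2]
gripper_width: 0.611
grasp_force: 42.5
```

```bash
python3 - <<'E'
from go import *
go(.5191,.2868,.160,97.15)
E
```

```text
t 9.95 pos [0.519  0.2093 0.1998] head 96.95012652642731 w 0.6108825385317223 | delta [0.0769 0.0095 0.0398] spin -0.19987347357269414 F [ 0.7434  0.5825 -2.1516]
```

Emit:
send_rows(deltas="0.03 0.003 0.01 0; 0.055 0.007 0.025 0; 0.07 0.009 0.035 0; 0.0769 0.0095 0.0398 0; 0.0769 0.0095 0.0398 0")

```text
t: 10.45
eef_pos: [0.5191, 0.2848, 0.1596]
tool_rot: [-0.001, 0.663, 0.749, -0.001]
contact_force: [-0.6, 0.1, -2.2]
gripper_width: 0.612
grasp_force: 42.5
```

```bash
python3 - <<'E'
from go import *
p=bot.read_camera('wrist'); save(p,'w2.png')
pockets(p,cs=[(.5387,.1324),(.529,.2096),(.5191,.2868)])
go(.5191,.2868,.142,97.15)
p=bot.read_camera('scene'); im=p['img']; u,v=map(int,proj(p,[.515,.30,.12])); cv2.imwrite('pics/s2.png',cv2.resize(im[v-60:v+60,u-80:u+80],(800,600))[:,:,::-1])
E
```

```text
pocket [528.3521 207.4644] r 45.47367097421644 n 16 rms 0.24847774019165544
pocket [524.9302 229.3858] r 42.12276952029587 n 26 rms 0.2063466833441365
pocket [519.0031 287.147 ] r 25.938850053998355 n 38 rms 0.11074203848473795
t 10.5 pos [0.5199 0.2838 0.1602] head 96.86743309803373 w 0.6095771819023063 | delta [ 0.0031 -0.0004  0.0182] spin -0.2825669019662769 F [ 0.4981 -0.5132 -1.8705]
```

View pics/s2.png

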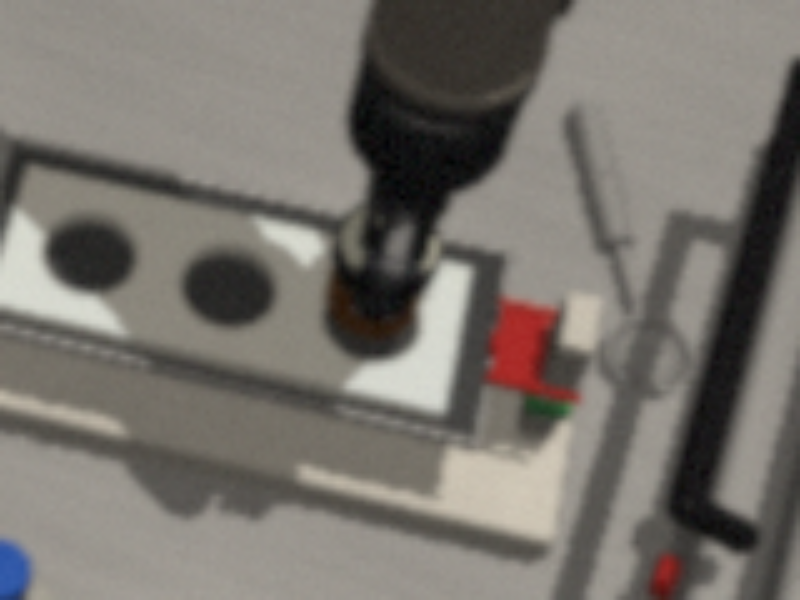

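View pics/w2.png

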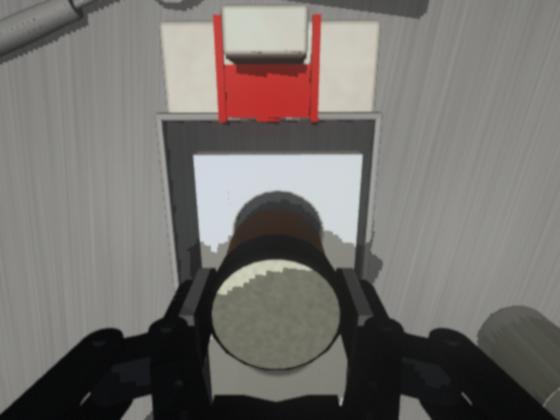

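The scene crop shows the jar over pocket c and the green band below the red pointer at about (545,405). The wrist view shows the lid held upright at (277,315) and pocket c behind it at (278,225). I'll settle, then compare the lid centre with the TCP.

Emit:
send_rows(deltas="0.0025 0 0.004 0; 0.0025 0 0.01 0; 0.0025 0 0.01 0; 0.0025 0 0.01 0")

```text
t: 10.95
eef_pos: [0.5203, 0.286, 0.1507]
tool_rot: [0.0, 0.664, 0.748, -0.0]
contact_force: [-0.9, -0.1, -2.2]
gripper_width: 0.606
grasp_force: 42.5
```

```bash
cat > lid.py <<'E'
from go import *
def lidc():
    o=bot.get_obs(); t=o['eef_pos']; p=bot.read_camera('wrist'); P=cloud(p)
    m=(np.hypot(P[:,0]-t[0],P[:,1]-t[1])<.034)&(abs(P[:,2]-t[2]-.020)<.006); q=P[m]
    # use rim extents along tool axes from the paper disc colour
    d=p['depth']; uv=np.argwhere(d>0)[m]; g=p['img'][uv[:,0],uv[:,1]].min(1); q=q[g>90]; 
    (x,y),r=cv2.minEnclosingCircle((q[:,:2]*1000).astype(np.float32)); print('tcp',t*1000,'lid',x,y,r,'ztop',q[:,2].mean(),len(q))
    A=np.c_[q[:,:2],np.ones(len(q))]; k=np.linalg.lstsq(A,q[:,2],rcond=None)[0]; print('lid slope deg',np.degrees(np.arctan(k[:2])))
    return p
E
python3 - <<'E'
from lid import *
p=lidc(); print(pockets(p,cs=[(.5193,.2869)])); go(.5194,.2869,.142)
E
```

```text
tcp [520.3484 285.9744 150.6618] lid 517.2699584960938 284.831787109375 26.28220558166504 ztop 0.16968393640164395 10685
lid slope deg [-0.0896  0.0996]
pocket [519.0812 285.9397] r 26.877194716683185 n 32 rms 0.18901340451682408
[[519.0812 285.9397]]
t 11.0 pos [0.5204 0.2862 0.1509] head 96.80111146761458 w 0.610825690672449 | delta [ 0.0008 -0.0009  0.0089] spin None F [ 0.4534 -0.4082 -1.3016]
```

Emit:
send_rows(deltas="0.001 -0.0006 0.003 0; 0.001 -0.0006 0.006 0; 0.001 -0.0006 0.009 0; 0.001 -0.0006 0.012 0; 0.001 -0.0006 0.015 0")

```text
t: 11.5
eef_pos: [0.5195, 0.2874, 0.1355]
tool_rot: [-0.0, 0.664, 0.748, -0.0]
contact_force: [0.7, -0.2, -1.2]
gripper_width: 0.611
grasp_force: 42.5
```

```bash
cat > ins.py <<'E'
from lid import *
Yd=np.array([np.cos(np.radians(97.15)),np.sin(np.radians(97.15))]); Xd=np.array([Yd[1],-Yd[0]])
def panz(p):
    P=cloud(p); r=P[:,:2]-[.529,.2096]; x=r@Xd; y=r@Yd
    # insert top strips, outside pockets & jars
    m=(abs(x)<.040)&(abs(y)<.122)&(P[:,2]>.045)&(P[:,2]<.115)
    for k in (-78,0,78): m&=(np.hypot(x,y-k/1000)>.031)
    z=P[m,2]; h,e=np.histogram(z,bins=np.arange(.045,.116,.001)); i=h.argmax(); zz=z[abs(z-e[i]-.0005)<.0025]
    print('insert top z %.4f'%np.median(zz),len(zz))
    im=p['img'][p['depth']>0].astype(int); s=(im[:,0]>110)&(im[:,1]<60)&(np.hypot(P[:,0]-.503,P[:,1]-.37)<.05)
    if s.sum(): print('red z',np.percentile(P[s,2],[5,50,95]),s.sum())
    g=(im[:,1]>im[:,0]+30)&(im[:,1]>im[:,2]+20)&(np.hypot(P[:,0]-.503,P[:,1]-.38)<.05)
    if g.sum(): print('green z',np.percentile(P[g,2],[5,50,95]),g.sum())
E
python3 - <<'E'
from ins import *
p=lidc(); panz(p); o=bot.get_obs(); print(o['contact_force'],o['torque']); p=bot.read_camera('scene'); panz(p); o=bot.get_obs(); print(o['contact_force'],o['torque'])
p=bot.read_camera('top'); panz(p)
go(.5197,.2870,.132)
E
```

```text
tcp [519.536  287.3944 135.4574] lid 516.6160278320312 286.13775634765625 26.179227828979492 ztop 0.15449484916845935 10682
lid slope deg [-0.0907  0.1285]
insert top z 0.1016 9944
red z [0.1005 0.1018 0.1034] 5877
[-0.6564 -0.5637 -2.1938] [-0.0175 -0.004  -0.0143]
insert top z 0.1018 908
red z [0.0987 0.102  0.1049] 164
green z [0.073  0.0775 0.0797] 6
[-1.4345 -0.1707 -1.177 ] [ 0.0241 -0.0093 -0.0099]
insert top z 0.1014 956
t 11.65 pos [0.5195 0.2873 0.1355] head 96.82495004771694 w 0.606923841023392 | delta [-0.0003  0.0002  0.0035] spin None F [-0.3699  0.5751 -1.0659]
```

The jar foot is about 5 mm inside the pocket and the pan hasn't moved. I'll lower until the spring carries the jar's weight, then check.

Emit:
send_rows(deltas="0 0 0.002 0; 0 0 0.004 0; 0 0 0.006 0; 0 0 0.008 0; 0 0 0.01 0")

```text
t: 12.15
eef_pos: [0.5196, 0.2875, 0.1257]
tool_rot: [-0.0, 0.664, 0.748, 0.0]
contact_force: [-0.5, -0.2, -0.8]
gripper_width: 0.609
grasp_force: 42.6
```

Emit:
send_rows(deltas="0 0 0.002 0; 0 0 0.004 0; 0 0 0.005 0; 0 0 0.006 0; 0 0 0.006 0")

```text
t: 12.65
eef_pos: [0.5196, 0.2874, 0.1198]
tool_rot: [0.0, 0.664, 0.748, 0.0]
contact_force: [-1.2, -0.1, -0.4]
gripper_width: 0.606
grasp_force: 42.6
```

```bash
python3 - <<'E'
from ins import *
p=lidc(); panz(p); go(.5197,.2870,.132)
E
```

```text
tcp [519.6017 287.4394 119.7721] lid 516.6728515625 286.1157531738281 26.30453109741211 ztop 0.13882217208517147 10693
lid slope deg [-0.0838  0.0562]
insert top z 0.0922 10406
red z [0.0911 0.0923 0.0941] 5975
t 12.7 pos [0.5196 0.2875 0.1198] head 96.82624456909191 w 0.608218290610865 | delta [-0.0005  0.0001 -0.0122] spin None F [ 0.8282 -0.3447  0.0509]
```

Seated: lid top is 46.6 mm above the insert top, upright, and the pan sank 9.4 mm. Releasing and going for the jar at (0.617,-0.1515).

Emit:
send_rows(deltas="0 0 0 0; 0 0 0 0; 0 0 0 0; 0 0 0 0", claw=1)

```text
t: 13.1
eef_pos: [0.5196, 0.2875, 0.1199]
tool_rot: [0.0, 0.664, 0.748, 0.0]
contact_force: [0.0, 1.0, -0.1]
gripper_width: 1.003
grasp_force: 0.0
```

Emit:
send_rows(deltas="0 0 -0.015 0; 0 0 -0.04 0; 0 0 -0.075 0; 0 0 -0.09 0; 0 0 -0.09 0")

```text
t: 13.6
eef_pos: [0.5208, 0.2886, 0.213]
tool_rot: [0.001, 0.664, 0.748, 0.002]
contact_force: [0.1, -0.4, -0.6]
gripper_width: 1.001
grasp_force: 0.0
```

Emit:
send_rows(deltas="-0.045 0.0045 0 0; -0.09 0.009 0 0; -0.135 0.0135 0 0; -0.18 0.018 0 0; -0.225 0.0225 0 0")

```text
t: 14.1
eef_pos: [0.5681, 0.0645, 0.2086]
tool_rot: [-0.001, 0.664, 0.748, -0.001]
contact_force: [1.0, 0.4, 0.1]
gripper_width: 1.001
grasp_force: 0.0
```

Emit:
send_rows(deltas="-0.045 0.0045 0 0; -0.09 0.009 0.01 0; -0.135 0.0135 0.03 0; -0.18 0.018 0.05 0; -0.2225 0.0222 0.06 0")

```text
t: 14.6
eef_pos: [0.6154, -0.154, 0.1466]
tool_rot: [-0.002, 0.664, 0.748, -0.001]
contact_force: [1.2, 0.1, -0.1]
gripper_width: 1.002
grasp_force: 0.0
```

Emit:
send_rows(deltas="0 0 0 0")

```text
t: 14.7
eef_pos: [0.6152, -0.1607, 0.1457]
tool_rot: [-0.001, 0.668, 0.744, -0.003]
contact_force: [-0.2, 0.1, -0.5]
gripper_width: 1.004
grasp_force: 0.0
```

```bash
python3 - <<'E'
from ins import *
p=bot.read_camera('wrist'); jars(p,[(.617,-.1515)]); 
p=bot.read_camera('scene'); panz(p)
r=[x for x in bot.landmark_of(p,'band')[:2]]; print(r)
jars(p,[(.5196,.2874)],z=.139)
go(.617,-.1515,.042,97.0)
E
```

```text
jar (0.617, -0.1515) mean [ 0.616  -0.1489  0.063 ] circ 616.471435546875 -150.6629180908203 27.106651306152344 5240
insert top z 0.0913 862
red z [0.088  0.091  0.0946] 152
[]
jar (0.5196, 0.2874) mean [0.521  0.2856 0.1374] circ 520.6015625 285.4448547363281 28.232507705688477 300
t 14.85 pos [ 0.6165 -0.1508  0.1489] head 96.84124852305258 w 0.998191944679195 | delta [-0.0008  0.0004  0.1069] spin -0.15875147694742964 F [-0.0801  0.5472  0.2979]
```

Emit:
send_rows(deltas="0.0004 0.0008 0.035 0; 0.0004 0.0008 0.075 0; 0.0004 0.0008 0.1 0; 0.0004 0.0008 0.1069 0; 0.0004 0.0008 0.1069 0")

```text
t: 15.35
eef_pos: [0.6176, -0.1493, 0.0426]
tool_rot: [-0.001, 0.663, 0.749, 0.0]
contact_force: [0.7, 0.2, 0.6]
gripper_width: 1.0
grasp_force: 0.0
```

Emit:
send_rows(deltas="0 0 0 0; 0 0 0 0; 0 0 0 0; 0 0 0 0; 0 0 -0.003 0", claw=0)

```text
t: 15.85
eef_pos: [0.6182, -0.1512, 0.0469]
tool_rot: [0.001, 0.664, 0.748, 0.0]
contact_force: [-0.3, -0.3, -1.6]
gripper_width: 0.613
grasp_force: 42.0
```

Emit:
send_rows(deltas="0 0 -0.02 0; 0 0 -0.055 0; 0 0 -0.095 0; 0 0 -0.13 0; 0 0 -0.155 0")

```text
t: 16.35
eef_pos: [0.6186, -0.1511, 0.2041]
tool_rot: [0.001, 0.664, 0.748, 0.001]
contact_force: [0.5, 0.3, -2.1]
gripper_width: 0.606
grasp_force: 42.3
```

Emit:
send_rows(deltas="0.015 -0.002 0 0; 0.04 -0.005 0 0; 0.075 -0.009 0 0; 0.115 -0.014 0 0; 0.155 -0.019 0 0")

```text
t: 16.85
eef_pos: [0.579, 0.0022, 0.1999]
tool_rot: [-0.001, 0.664, 0.748, -0.0]
contact_force: [1.1, 0.0, -1.5]
gripper_width: 0.606
grasp_force: 42.3
```

Emit:
send_rows(deltas="0.04 -0.005 0 0; 0.08 -0.01 0 0; 0.12 -0.014 0 0; 0.15 -0.018 0 0; 0.175 -0.021 0 0")

```text
t: 17.35
eef_pos: [0.5368, 0.1743, 0.2002]
tool_rot: [-0.001, 0.663, 0.749, -0.0]
contact_force: [0.5, -0.1, -1.4]
gripper_width: 0.61
grasp_force: 42.3
```

```bash
python3 - <<'E'
from ins import *
go(.5293,.2100,.150,97.15)
E
```

```text
t 17.35 pos [0.5368 0.1743 0.2002] head 96.9826343612463 w 0.6102251973185945 | delta [ 0.0363 -0.0031  0.0502] spin -0.16736563875372212 F [ 0.5355 -0.1052 -1.3823]
```

Emit:
send_rows(deltas="0.015 -0.001 0.02 0; 0.027 -0.002 0.035 0; 0.034 -0.003 0.052 0; 0.0363 -0.0031 0.061 0; 0.0363 -0.0031 0.062 0")

```text
t: 17.85
eef_pos: [0.5304, 0.2069, 0.1372]
tool_rot: [-0.001, 0.664, 0.748, -0.001]
contact_force: [0.8, -0.0, -2.1]
gripper_width: 0.608
grasp_force: 42.3
```

Emit:
send_rows(deltas="0 0 0 0; 0 0 0 0")

```text
t: 18.05
eef_pos: [0.5322, 0.207, 0.1395]
tool_rot: [0.0, 0.664, 0.748, 0.0]
contact_force: [0.2, 0.1, -2.1]
gripper_width: 0.609
grasp_force: 42.3
```

```bash
python3 - <<'E'
from ins import *
p=lidc(); panz(p); go(.5293,.2100,.130,97.15)
E
```

```text
tcp [532.2379 206.9555 139.4874] lid 531.2158813476562 207.4059600830078 24.72626495361328 ztop 0.15780700599240216 8983
lid slope deg [-0.0873  0.142 ]
insert top z 0.0908 19514
t 18.1 pos [0.5323 0.2071 0.1396] head 96.75791385490278 w 0.6104436262844296 | delta [ 0.0033 -0.0026  0.0096] spin -0.39208614509720974 F [-0.6841 -0.4909 -1.3021]
```

Emit:
send_rows(deltas="0.0015 -0.0013 0.001 0; 0.003 -0.0024 0.001 0; 0.0031 -0.0025 0.001 0; 0.0031 -0.0025 0.001 0")

```text
t: 18.5
eef_pos: [0.5287, 0.2104, 0.138]
tool_rot: [0.0, 0.664, 0.748, 0.0]
contact_force: [0.6, -0.1, -1.4]
gripper_width: 0.609
grasp_force: 42.3
```

```bash
cat >> ins.py <<'E'
def lidx():
    t=bot.get_obs()['eef_pos']; p=bot.read_camera('wrist'); P=cloud(p); r=P[:,:2]-t[:2]
    m=(np.hypot(*r.T)<.036)&(abs(P[:,2]-t[2]-.0187)<.003)&(abs(r@Xd)<.012); y=(r@Yd)[m]*1000; x=(r@Xd)[m]*1000
    # per-column extents -> circle
    pts=[]
    for b in np.arange(-11,11,1.):
        s=abs(x-b)<.5
        if s.sum()>20: pts.append([b,(np.percentile(y[s],.5)+np.percentile(y[s],99.5))/2,np.ptp(y[s])])
    pts=np.array(pts); print('tcp',t*1000,'lid mid along tool x rel tcp',np.median(pts[:,1]),'max chord',pts[:,2].max()); return p
E
python3 - <<'E'
from ins import *
p=lidx(); panz(p); go(.5293,.2100,.130,97.15)
pockets(p,ztop=.091,cs=[(.539,.1326),(.5293,.21)])
E
```

```text
tcp [528.6749 210.3666 138.0441] lid mid along tool x rel tcp 1.05915131883686 max chord 53.65425386323926
insert top z 0.0908 20219
t 18.55 pos [0.5287 0.2103 0.138 ] head 96.83096782453603 w 0.6132740822816269 | delta [-0.0004  0.0005  0.008 ] spin -0.319032175463974 F [ 1.4928 -0.7995 -1.2084]
pocket [536.8596 145.6425] r 31.75989158010461 n 17 rms 1.3474497722150984
pocket [528.761  208.5455] r 26.783870991814915 n 33 rms 0.15870640342364808
```

Emit:
send_rows(deltas="-0.0019 0.0005 0.002 0; -0.0019 0.0005 0.005 0; -0.0019 0.0005 0.008 0; -0.0019 0.0005 0.011 0; -0.0019 0.0005 0.013 0")

```text
t: 19.05
eef_pos: [0.5293, 0.2084, 0.1245]
tool_rot: [-0.0, 0.664, 0.748, -0.0]
contact_force: [-0.4, -0.5, -1.0]
gripper_width: 0.608
grasp_force: 42.3
```

```bash
python3 - <<'E'
from ins import *
p=lidc(); panz(p); o=bot.get_obs(); go(.5293,.2085,.116)
E
```

```text
tcp [529.3018 208.3589 124.4565] lid 526.1986694335938 208.03587341308594 26.12734031677246 ztop 0.1427626776867707 6871
lid slope deg [-0.162   0.1582]
insert top z 0.0908 19134
t 19.1 pos [0.5291 0.2083 0.1242] head 96.82855797989978 w 0.6109006319608141 | delta [0.0002 0.0002 0.0082] spin None F [-0.3119  0.6843 -1.8234]
```

The jar is 6 mm into the pocket and the pan is undisturbed. Lowering on.

Emit:
send_rows(deltas="0 0 0.002 0; 0 0 0.004 0; 0 0 0.006 0; 0 0 0.008 0; 0 0 0.01 0")

```text
t: 19.6
eef_pos: [0.5295, 0.2085, 0.1148]
tool_rot: [0.0, 0.664, 0.748, 0.0]
contact_force: [0.8, 0.4, 0.1]
gripper_width: 0.61
grasp_force: 42.5
```

Emit:
send_rows(deltas="0 0 0.002 0; 0 0 0.004 0; 0 0 0.005 0; 0 0 0.006 0; 0 0 0.006 0")

```text
t: 20.1
eef_pos: [0.5295, 0.2085, 0.1089]
tool_rot: [0.0, 0.664, 0.748, 0.0]
contact_force: [-0.6, 0.2, 0.7]
gripper_width: 0.608
grasp_force: 42.4
```

```bash
python3 - <<'E'
from ins import *
p=lidc(); panz(p); go(.5293,.2085,.116)
p=bot.read_camera('top'); jars(p,[(.4797,-.2694),(.5998,-.2932)]); p=bot.read_camera('scene'); panz(p)
E
```

```text
tcp [529.513  208.4728 108.8973] lid 525.8406372070312 208.43106079101562 26.36246109008789 ztop 0.1272063758032938 6100
lid slope deg [-0.0711  0.0946]
insert top z 0.0806 19049
t 20.15 pos [0.5295 0.2085 0.1089] head 96.83063802045503 w 0.6076790003384726 | delta [ 0.     -0.0002 -0.0071] spin None F [-0.2081  0.3726  0.253 ]
jar (0.4797, -0.2694) mean [ 0.4787 -0.2674  0.0629] circ 478.90765380859375 -268.924560546875 27.58112144470215 437
jar (0.5998, -0.2932) mean [ 0.5983 -0.2911  0.0628] circ 599.3661499023438 -292.3290100097656 28.035993576049805 418
insert top z 0.0808 797
red z [0.0777 0.0811 0.0847] 139
```

Emit:
send_rows(deltas="0 0 0 0; 0 0 0 0; 0 0 0 0; 0 0 0 0", claw=1)

```text
t: 20.65
eef_pos: [0.5295, 0.2084, 0.1089]
tool_rot: [0.0, 0.664, 0.748, 0.0]
contact_force: [-0.3, -0.9, 0.2]
gripper_width: 1.0
grasp_force: 0.0
```

Emit:
send_rows(deltas="0 0 -0.015 0; 0 0 -0.04 0; 0 0 -0.075 0; 0 0 -0.105 0; 0 0 -0.105 0")

```text
t: 21.15
eef_pos: [0.5316, 0.2104, 0.2194]
tool_rot: [0.002, 0.664, 0.748, 0.004]
contact_force: [-0.2, 0.1, 0.0]
gripper_width: 1.001
grasp_force: 0.0
```

Emit:
send_rows(deltas="-0.03 -0.005 0 0; -0.07 -0.01 0 0; -0.11 -0.015 0 0; -0.15 -0.02 0 0; -0.19 -0.03 0 0")

```text
t: 21.65
eef_pos: [0.5222, 0.0147, 0.2144]
tool_rot: [0.0, 0.664, 0.748, 0.0]
contact_force: [0.4, -1.2, 0.3]
gripper_width: 1.001
grasp_force: 0.0
```

```bash
python3 - <<'E'
from ins import *
p=bot.read_camera('scene'); panz(p)
print([(np.round(x['xyz'],4),x['confidence']) for x in bot.landmark_of(p,'band')[:2]+bot.landmark_of(p,'pointer')[:1]])
for z in (.06,.07,.08,.09): print(z,proj(p,[.5,.389,z]), proj(p,[.523,.389,z]))
im=p['img']; u,v=map(int,proj(p,[.505,.38,.08])); print(u,v); cv2.imwrite('pics/s3.png',cv2.resize(im[v-24:v+24,u-32:u+32],(800,600),interpolation=cv2.INTER_NEAREST)[:,:,::-1])
p=bot.read_camera('top'); panz(p)
go(.4798,-.2692,.15,97)
E
```

```text
insert top z 0.0806 806
red z [0.0772 0.0809 0.0844] 143
[(array([0.5213, 0.2127, 0.063 ]), 0.53), (array([0.504 , 0.3881, 0.0858]), 0.85)]
0.06 (np.float64(405.45435155762846), np.float64(230.61276212089945)) (np.float64(403.2063639452706), np.float64(237.57253851559466))
0.07 (np.float64(406.28693659429644), np.float64(228.9413130532383)) (np.float64(404.02996841249677), np.float64(235.93701781727702))
0.08 (np.float64(407.1316828388807), np.float64(227.24544985520237)) (np.float64(404.8657115575405), np.float64(234.27739203015665))
0.09 (np.float64(407.9888587018799), np.float64(225.524633681559)) (np.float64(405.71386373116843), np.float64(232.5931242894006))
403 227
insert top z 0.0803 1538
red z [0.0776 0.0802 0.0829] 199
green z [0.0785 0.0794 0.0882] 10
t 21.85 pos [0.5221 0.0153 0.2142] head 96.68250106148989 w 1.0021595401719463 | delta [-0.2776 -0.0751  0.0642] spin -0.3174989385101128 F [0.2078 0.9228 0.1808]
```

View pics/s3.png

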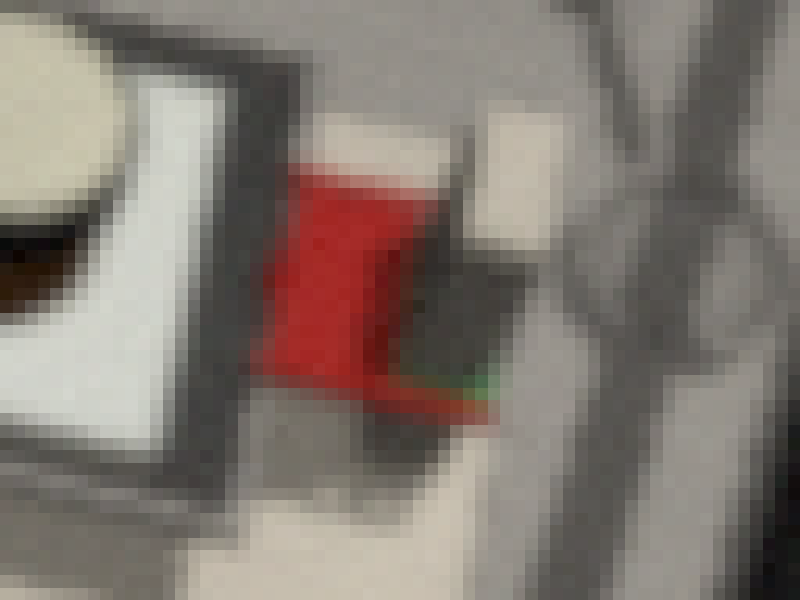

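The crop shows two red arms level with a sliver of green clip at about (480,385), so the pointer sits near the band's top edge. I'll take a close wrist view from the side to get the band height before deciding on a third jar.

Emit:
send_rows(deltas="0.045 0.015 0 0; 0.09 0.03 0 0; 0.135 0.045 0 0; 0.18 0.06 0 0; 0.225 0.075 0 0")

```text
t: 22.35
eef_pos: [0.5693, 0.2527, 0.2143]
tool_rot: [-0.0, 0.663, 0.749, 0.0]
contact_force: [0.6, 0.2, 1.5]
gripper_width: 0.998
grasp_force: 0.0
```

Emit:
send_rows(deltas="0.03 0.015 0 0; 0.05 0.025 0.02 0; 0.05 0.025 0.03 0; 0.05 0.025 0.03 0")

```text
t: 22.75
eef_pos: [0.5869, 0.3022, 0.182]
tool_rot: [-0.001, 0.663, 0.749, -0.002]
contact_force: [0.2, -0.3, -0.1]
gripper_width: 1.003
grasp_force: 0.0
```

```bash
python3 - <<'E'
from ins import *
go(.4798,-.2692,.15,97)
p=bot.read_camera('wrist'); panz(p); P=cloud(p); d=p['depth']; im=p['img'].astype(int)
g=(im[:,:,1]>im[:,:,0]+25)&(im[:,:,1]>im[:,:,2]+15)&(d>0); print(g.sum())
print([(np.round(x['xyz'],4),x['confidence']) for x in bot.landmark_of(p,'band')[:2]+bot.landmark_of(p,'pointer')[:1]])
Z=cloud(p,g); print(np.percentile(Z[:,2],[0,5,25,50,75,95,100]) if len(Z) else 0)
h,e=np.histogram(Z[:,2],bins=np.arange(.06,.1,.001)); print(dict(zip(np.round(e,3),h)))
u,v=map(int,proj(p,[.503,.38,.08])); print(u,v); v=max(v,90);u=min(max(u,120),440)
cv2.imwrite('pics/w4.png',cv2.resize(p['img'][v-90:v+90,u-120:u+120],(800,600),interpolation=cv2.INTER_NEAREST)[:,:,::-1])
E
```

```text
t 22.75 pos [0.5869 0.3022 0.182 ] head 97.00306793306441 w 1.0029798784467574 | delta [-0.5541 -0.176   0.032 ] spin 0.003067933064414774 F [ 0.213  -0.3113 -0.0598]
insert top z 0.0805 8013
red z [0.0794 0.0808 0.0826] 3033
green z [0.0782 0.0793 0.0813] 125
181
[(array([0.5256, 0.2111, 0.0028]), 0.44)]
[0.0777 0.078  0.0787 0.0792 0.0798 0.0812 0.0966]
{np.float64(0.06): np.int64(0), np.float64(0.061): np.int64(0), np.float64(0.062): np.int64(0), np.float64(0.063): np.int64(0), np.float64(0.064): np.int64(0), np.float64(0.065): np.int64(0), np.float64(0.066): np.int64(0), np.float64(0.067): np.int64(0), np.float64(0.068): np.int64(0), np.float64(0.069): np.int64(0), np.float64(0.07): np.int64(0), np.float64(0.071): np.int64(0), np.float64(0.072): np.int64(0), np.float64(0.073): np.int64(0), np.float64(0.074): np.int64(0), np.float64(0.075): np.int64(0), np.float64(0.076): np.int64(0), np.float64(0.077): np.int64(8), np.float64(0.078): np.int64(62), np.float64(0.079): np.int64(82), np.float64(0.08): np.int64(18), np.float64(0.081): np.int64(3), np.float64(0.082): np.int64(1), np.float64(0.083): np.int64(0), np.float64(0.084): np.int64(0), np.float64(0.085): np.int64(0), np.float64(0.086): np.int64(0), np.float64(0.087): np.int64(3), np.float64(0.088): np.int64(2), np.float64(0.089): np.int64(0), np.float64(0.09): np.int64(0), np.float64(0.091): np.int64(0), np.float64(0.092): np.int64(0), np.float64(0.093): np.int64(0), np.float64(0.094): np.int64(0), np.float64(0.095): np.int64(0), np.float64(0.096): np.int64(2), np.float64(0.097): np.int64(0), np.float64(0.098): np.int64(0), np.float64(0.099): np.int64(0)}
159 80
```

View pics/w4.png

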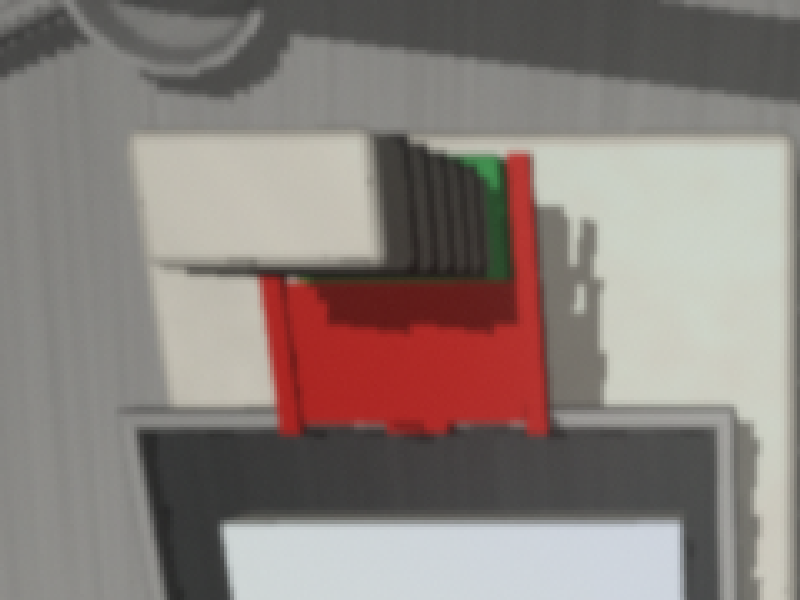

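The green top face is at z≈0.0792, so the band centre is ≈0.0732. The pointer at 0.0806 is 7.4 mm too high, so a third jar (≈10 mm) will bring it in. Fetching the jar at (0.480,-0.269).

Emit:
send_rows(deltas="-0.04 -0.013 -0.01 0; -0.085 -0.027 -0.02 0; -0.13 -0.041 -0.02 0; -0.175 -0.055 -0.02 0; -0.22 -0.07 -0.02 0")

```text
t: 23.4
eef_pos: [0.5452, 0.0717, 0.2051]
tool_rot: [0.001, 0.664, 0.747, 0.0]
contact_force: [0.0, -0.7, -0.6]
gripper_width: 0.999
grasp_force: 0.0
```

Emit:
send_rows(deltas="-0.045 -0.014 0 0; -0.09 -0.028 0 0; -0.135 -0.042 0 0; -0.18 -0.056 0 0; -0.225 -0.07 0 0")

```text
t: 23.9
eef_pos: [0.5019, -0.1601, 0.2052]
tool_rot: [0.001, 0.664, 0.747, -0.0]
contact_force: [0.9, 0.6, -0.0]
gripper_width: 1.002
grasp_force: 0.0
```

Emit:
send_rows(deltas="-0.04 -0.013 0.02 0; -0.08 -0.026 0.04 0; -0.1 -0.033 0.05 0; -0.109 -0.036 0.05 0; -0.109 -0.036 0.05 0")

```text
t: 24.4
eef_pos: [0.4801, -0.2703, 0.1547]
tool_rot: [0.0, 0.664, 0.747, 0.0]
contact_force: [0.1, 0.9, -0.0]
gripper_width: 0.993
grasp_force: 0.0
```

Emit:
send_rows(deltas="0 0 0 0; 0 0 0 0")

```text
t: 24.6
eef_pos: [0.4812, -0.2678, 0.155]
tool_rot: [0.001, 0.663, 0.749, 0.001]
contact_force: [-0.3, 0.4, 0.4]
gripper_width: 1.004
grasp_force: 0.0
```

```bash
python3 - <<'E'
from ins import *
p=bot.read_camera('wrist'); jars(p,[(.4798,-.2692)]); go(.4798,-.2692,.042,97.0)
E
```

```text
jar (0.4798, -0.2692) mean [ 0.478  -0.2668  0.0629] circ 478.2706298828125 -268.75323486328125 27.078399658203125 4708
t 24.65 pos [ 0.4811 -0.268   0.1549] head 96.99801384937248 w 0.9989775480928257 | delta [-0.001  -0.0014  0.1129] spin -0.001986150627516281 F [ 0.2273  0.2238 -0.6703]
```

Emit:
send_rows(deltas="-0.0004 -0.0015 0.035 0; -0.0004 -0.0015 0.075 0; -0.0004 -0.0015 0.105 0; -0.0004 -0.0015 0.1129 0; -0.0004 -0.0015 0.1129 0")

```text
t: 25.15
eef_pos: [0.4785, -0.2693, 0.0406]
tool_rot: [-0.001, 0.663, 0.748, 0.0]
contact_force: [0.7, 0.0, 0.7]
gripper_width: 1.001
grasp_force: 0.0
```

Emit:
send_rows(deltas="0 0 0 0; 0 0 0 0; 0 0 0 0; 0 0 0 0; 0 0 -0.003 0", claw=0)

```text
t: 25.65
eef_pos: [0.4789, -0.2707, 0.045]
tool_rot: [0.001, 0.664, 0.748, 0.0]
contact_force: [1.2, 0.7, -1.2]
gripper_width: 0.61
grasp_force: 42.0
```

Emit:
send_rows(deltas="0 0 -0.02 0; 0 0 -0.055 0; 0 0 -0.095 0; 0 0 -0.13 0; 0 0 -0.155 0")

```text
t: 26.15
eef_pos: [0.4791, -0.2705, 0.2021]
tool_rot: [0.001, 0.664, 0.748, 0.0]
contact_force: [0.1, -0.5, -1.9]
gripper_width: 0.613
grasp_force: 42.3
```

Emit:
send_rows(deltas="0.015 0.004 0 0; 0.04 0.011 0 0; 0.075 0.02 0 0; 0.115 0.03 0 0; 0.155 0.041 0 0")

```text
t: 26.65
eef_pos: [0.4998, -0.1097, 0.1983]
tool_rot: [-0.0, 0.664, 0.748, -0.0]
contact_force: [1.2, -0.8, -2.2]
gripper_width: 0.611
grasp_force: 42.3
```

Emit:
send_rows(deltas="0.04 0.011 0 0; 0.08 0.022 0 0; 0.12 0.032 0 0; 0.15 0.04 0 0; 0.175 0.047 0 0")

```text
t: 27.15
eef_pos: [0.5255, 0.0707, 0.1984]
tool_rot: [-0.001, 0.663, 0.749, -0.0]
contact_force: [0.4, -0.5, -1.8]
gripper_width: 0.613
grasp_force: 42.3
```

```bash
python3 - <<'E'
from ins import *
go(.5391,.1325,.128,97.15)
E
```

```text
t 27.15 pos [0.5255 0.0707 0.1984] head 96.9840907969518 w 0.6126599663730636 | delta [0.0597 0.0211 0.0704] spin -0.16590920304821566 F [ 0.4328 -0.4773 -1.786 ]
```

Emit:
send_rows(deltas="0.02 0.007 0.01 0; 0.04 0.014 0.03 0; 0.053 0.019 0.05 0; 0.0585 0.0211 0.062 0; 0.0585 0.0211 0.062 0")

```text
t: 27.65
eef_pos: [0.5388, 0.1288, 0.135]
tool_rot: [-0.001, 0.663, 0.749, -0.001]
contact_force: [-0.8, -0.5, -1.3]
gripper_width: 0.613
grasp_force: 42.3
```

Emit:
send_rows(deltas="0 0 0 0; 0 0 0 0; 0 0 0 0; 0 0 0 0")

```text
t: 28.05
eef_pos: [0.541, 0.1277, 0.1377]
tool_rot: [0.0, 0.664, 0.748, 0.0]
contact_force: [0.1, 0.4, -1.5]
gripper_width: 0.615
grasp_force: 42.3
```

```bash
python3 - <<'E'
from ins import *
p=lidx(); panz(p); lidc(); go(.5391,.1325,.124,97.15)
pockets(p,ztop=.0806,cs=[(.5391,.1325)])
E
```

```text
tcp [541.0197 127.71   137.6501] lid mid along tool x rel tcp 2.6878134072849234 max chord 53.83796278486949
insert top z 0.0806 16301
tcp [540.9527 127.845  137.5276] lid 540.0330810546875 129.82322692871094 24.817575454711914 ztop 0.15783022695882012 10172
lid slope deg [-0.1478  0.1631]
t 28.15 pos [0.5409 0.1279 0.1374] head 96.78614891206895 w 0.6139977191053422 | delta [ 0.0047 -0.0012  0.0134] spin -0.3638510879310388 F [-0.5966  0.2583 -1.4359]
pocket [538.4737 132.1751] r 25.94385295775865 n 37 rms 0.08836748917936997
```

Emit:
send_rows(deltas="0.001 -0.0006 0.002 0; 0.0021 -0.0011 0.006 0; 0.0021 -0.0011 0.01 0; 0.0021 -0.0011 0.014 0; 0.0021 -0.0011 0.016 0")

```text
t: 28.65
eef_pos: [0.539, 0.1302, 0.1203]
tool_rot: [-0.0, 0.664, 0.748, -0.0]
contact_force: [-0.2, 1.1, -2.1]
gripper_width: 0.608
grasp_force: 42.3
```

Emit:
send_rows(deltas="0 0 0.001 0; 0 0 0.003 0; 0 0 0.0045 0; 0 0 0.006 0; 0 0 0.0075 0")

```text
t: 29.15
eef_pos: [0.5394, 0.1302, 0.1135]
tool_rot: [0.0, 0.664, 0.748, 0.0]
contact_force: [-0.2, -0.1, -1.4]
gripper_width: 0.611
grasp_force: 42.3
```

```bash
python3 - <<'E'
from ins import *
p=lidx(); panz(p); lidc(); go(.5391,.1299,.104,97.15)
E
```

```text
tcp [539.3578 130.2449 113.452 ] lid mid along tool x rel tcp 2.5882543027121043 max chord 53.64466122181208
insert top z 0.0806 17023
tcp [539.1869 130.1665 113.2128] lid 538.1536865234375 132.1929473876953 24.829418182373047 ztop 0.13349564624684976 7877
lid slope deg [-0.2122  0.1304]
t 29.25 pos [0.5392 0.1302 0.1133] head 96.82448977181662 w 0.6090154524492595 | delta [-0.0003 -0.0001  0.0093] spin -0.3255102281833899 F [ 0.0825 -1.0569 -1.0127]
```

The jar is 5.5 mm into pocket a and the pan hasn't moved. Lowering until its weight is carried.

Emit:
send_rows(deltas="0 0 0.002 0; 0 0 0.004 0; 0 0 0.006 0; 0 0 0.008 0; 0 0 0.01 0")

```text
t: 29.75
eef_pos: [0.5393, 0.1303, 0.1034]
tool_rot: [-0.0, 0.664, 0.748, 0.0]
contact_force: [-0.3, 0.1, -1.2]
gripper_width: 0.608
grasp_force: 42.5
```

Emit:
send_rows(deltas="0 0 0.002 0; 0 0 0.004 0; 0 0 0.005 0; 0 0 0.006 0; 0 0 0.006 0")

```text
t: 30.25
eef_pos: [0.5393, 0.1303, 0.0974]
tool_rot: [-0.0, 0.664, 0.748, 0.0]
contact_force: [-0.4, -0.1, 0.2]
gripper_width: 0.611
grasp_force: 42.5
```

```bash
python3 - <<'E'
from ins import *
p=lidc(); panz(p); go(.5391,.1299,.104,97.15)
E
```

```text
tcp [539.283  130.288   97.4353] lid 538.1035766601562 132.41880798339844 24.625391006469727 ztop 0.11774792788635996 7064
lid slope deg [-0.2441  0.1214]
insert top z 0.0711 16716
t 30.3 pos [0.5393 0.1303 0.0975] head 96.82713513019331 w 0.6113704893490842 | delta [-0.0004 -0.0002 -0.0065] spin -0.3228648698066934 F [-0.6133  0.0996  0.1985]
```

Seated, with the lid 46.6 mm above the insert. Releasing, retreating and verifying.

Emit:
send_rows(deltas="0 0 0 0; 0 0 0 0; 0 0 0 0; 0 0 0 0", claw=1)

```text
t: 30.7
eef_pos: [0.5394, 0.1302, 0.0976]
tool_rot: [0.0, 0.664, 0.748, 0.0]
contact_force: [-0.0, -0.3, 0.6]
gripper_width: 1.001
grasp_force: 0.0
```

Emit:
send_rows(deltas="0 0 -0.015 0; 0 0 -0.04 0; 0 0 -0.075 0; 0 0 -0.11 0; 0 0 -0.13 0")

```text
t: 31.2
eef_pos: [0.5402, 0.1312, 0.2315]
tool_rot: [0.001, 0.664, 0.748, 0.002]
contact_force: [0.8, 0.3, -0.9]
gripper_width: 1.0
grasp_force: 0.0
```

Emit:
send_rows(deltas="-0.03 0 0 0; -0.07 0 0 0; -0.11 0 0 0; -0.14 0 0 0; -0.14 0 0 0")

```text
t: 31.7
eef_pos: [0.5564, -0.0145, 0.2281]
tool_rot: [0.001, 0.667, 0.745, -0.001]
contact_force: [0.3, 0.0, 1.0]
gripper_width: 0.996
grasp_force: 0.0
```

```bash
python3 - <<'E'
from ins import *
p=bot.read_camera('scene'); panz(p); save(p,'end.png')
z=.116
jars(p,[(.5391,.1325),(.5294,.21),(.5196,.2874)],z=z)
p=bot.read_camera('top'); panz(p); jars(p,[(.5391,.1325),(.5294,.21),(.5196,.2874)],z=z); jars(p,[(.5998,-.2932)])
print(bot.get_obs()['t'],bot.get_obs()['joint_vel'])
E
```

```text
insert top z 0.0706 744
red z [0.0679 0.0709 0.0744] 134
green z [0.0753 0.0772 0.0817] 5
jar (0.5391, 0.1325) mean [0.5408 0.1315 0.1164] circ 539.0894165039062 131.82810974121094 28.27956199645996 289
jar (0.5294, 0.21) mean [0.5315 0.2082 0.1165] circ 528.9434814453125 207.40708923339844 27.902103424072266 295
jar (0.5196, 0.2874) mean [0.5217 0.2858 0.1165] circ 519.1463012695312 285.7346496582031 27.788021087646484 307
insert top z 0.0698 1470
red z [0.0672 0.0697 0.0726] 192
green z [0.0774 0.0793 0.0876] 15
jar (0.5391, 0.1325) mean [0.5375 0.1321 0.1163] circ 537.6775512695312 132.67323303222656 26.969139099121094 453
jar (0.5294, 0.21) mean [0.5281 0.2081 0.1162] circ 528.5888061523438 208.8086395263672 27.037002563476562 459
jar (0.5196, 0.2874) mean [0.518  0.2861 0.1161] circ 518.566650390625 286.9264221191406 27.231718063354492 471
jar (0.5998, -0.2932) mean [ 0.5983 -0.2911  0.0629] circ 598.8741455078125 -292.70904541015625 27.73250961303711 419
31.8 [-0.0321 -0.0017 -0.0282  0.0082 -0.0026 -0.006  -0.0035]
```

View pics/end.png

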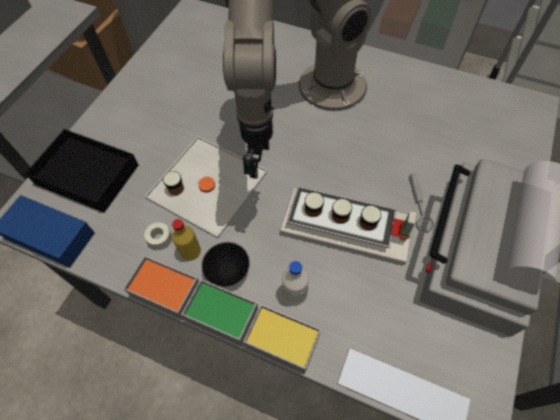

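The scene view shows three jars at equal height in the insert (x 313–370, row ≈210). One jar is still on the sheet at (173,182), and nothing else has moved. The pointer at 0.0702 is about 3 mm below the band centre of 0.0732, inside the band.

```bash
python3 -c "
from station import bot
print(bot.hand_in())"
```

```text
the job is handed in; nothing more can be done
None
```

Three jars are seated upright in the insert's pockets, the pointer is in the green band (about 3 mm below its middle by camera), the fourth jar is still on the sheet, and the job was handed in at about 32 s; no verdict came back.

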